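# Pack the fragile model house

### The job

Pick the glued-card model house off the wooden board, holding it lightly by its two long walls (squeeze with no more than about 40 N, it crushes easily), and set it down softly, upright and released, wholly on the blue felt pad inside the plywood carrying case, with its ridge along the pad's long side. Then swing the case's front flap up until it is fully closed. Leave the little tree and the other things on the bench where they are.

Things in the scene. Friction and masses are not known exactly. Their poses are not given: they have to be found in the camera images.
- house: fragile glued-card model house, about 0.12 kg (varies): cream walls 46 mm (x) by 120 mm (y), 44 mm high; red-brown gabled roof, ridge along y at 70 mm, chimney to 76 mm. Origin: centre of the underside, z up. Hold it by the flat long walls (facing +-x, 46 mm apart). Starts standing on the board, ridge roughly along the board's y.
- board: fixed light-wood board 160 mm (x) by 250 mm (y), 18 mm thick; origin at the centre of its underside on the table
- case: fixed plywood carrying case, 160 mm (x) by 220 mm (y) outside, open at the top; floor 20 mm thick; walls 8 mm thick, top at 80 mm, on both y sides and the +x (back) side; the -x side is the hinged flap. Origin: centre of the underside, on the table; x points from the flap to the back
- pad (a point): centre of the top face of the blue felt pad on the case floor, 100 mm (case x) by 170 mm (case y), 3 mm thick, top 23 mm above the table; axes as the case
- flap (a joint): angle of the case's plywood front flap, hinged along its bottom edge: 0 is upright and closed, grows as it leans out towards -x of the case, 1.25 rad is its lowest. It starts open and stays where it is left (stiff hinge; about 0.1 N m moves it).
- flap_hinge (a point): middle of the flap's hinge line, at the front edge of the case floor, 20 mm above the table; the hinge line runs along the case's y
- flap_top (a point): middle of the top edge of the brass tab on the flap, 77 mm from the hinge line. The flap is 220 mm wide (along case y), 8 mm thick and 65 mm high; the tab in its middle is 50 mm wide, 8 mm thick and rises 12 mm more.
- tree: model tree, green crown 46 mm across on a 44 mm square, 12 mm thick wooden foot, 88 mm tall, standing on the same board beyond the house's +y end; loose, leave it. Origin: centre of the underside.
- dropper: brown dropper bottle, 32 mm diameter, 85 mm tall, standing between board and case; loose, leave it. Origin: centre of the underside.
- jar: black jar, 76 mm diameter, 120 mm tall, at the far side; loose, leave it. Origin: centre of the underside.
- spool_copper: copper wire spool standing upright, 48 mm diameter, 50 mm tall; loose, leave it. Origin: centre of the underside.
- spool_green: green wire spool standing upright, 48 mm diameter, 50 mm tall; loose, leave it. Origin: centre of the underside.
- screwdriver: red-handled screwdriver lying on the mat near the robot; loose, leave it. Origin: under its middle.
Not all that is in view belongs to the job. There is more than one size of the house; the one meant has the size given above.

How it is judged:
By the outcome, as a careful person would: the job done as asked, in the order asked, and still so for the second after the job is handed in, with the robot touching nothing.
It also fails if it takes over 58 s, if anything falls off the work surface, if the arm or the gripper's body presses on something with over 40 N, if the wrist force passes 120 N, or if a joint passes its speed limit or range.

### The arm

A 7-joint arm with a two-finger parallel gripper is mounted at the origin on the work surface. World frame = base frame: x ahead of the robot, y to its left, z up, the work surface at z = 0. Lengths are in m, angles in rad, forces in N, time in s.
With the tool pointing down it reaches from about 0.4 to 0.85 m from the base axis. Payload 6.9 kg.
Tool frame: the origin (TCP) lies at the very end of the fingers, on their centre line; the grasp point (between the pads) lies 19 mm behind it (env.pinch_z is the z of the grasp point in the tool frame, in m); z points along the fingers, y is the line along which they close (so a half turn about z gives the same grasp; the last joint's range is limited). The gripper opens to 85 mm and grips with 20 to 120 N. Pads are 22 mm wide; open, the fingers measure 114 mm over their backs; the gripper's body (76 mm by 85 mm) begins 54 mm behind the grasp point. The pads swing forward as they close: fully open they stand 13 mm farther back than shut.
Start: joints at [1.308, 0.507, -0.238, 1.5, 0.126, 1.149, -0.155], TCP at [0.225, -0.583, 0.231] pointing down, gripper open.
Joint ranges: [-3.08, 3.08], [-0.24, 2.05], [-1.43, 1.35], [0, 2.5], [-1.52, 4.66], [0.17, 1.96], [-2.89, 2.89]. Speed limits (rad/s): [2.39, 2.39, 3.14, 3.14, 3.14, 3.14, 3.14].

### API

Orientations are given as a unit quaternion [x, y, z, w].
In Python, from rig import env, optics gives the robot as it stands.
- The arm moves only by the tool arm_command, never from a script. Its argument "commands" is a list of rows, each a list of 3 entries, a list of its own where there are three numbers: the shift along the world's x, y, z in m, then the turn, a rotation vector about the world's x, y, z in degrees, then the opening, from -1 (shut) to 1 (fully open). In form: [[[tx, ty, tz], [ax, ay, az], fingers], ...]. A call has 1 to 5 rows; each row shifts and turns the commanded pose from where the row before left it; what a row does not reach is not made up. A row lasts 1/12 s, in which the tool goes at most 41.7 mm and 7.16 degrees, less where a joint would pass 70% of its speed; a pose out of reach is approached as far as the arm can. A call with a gripper value outside its range is refused whole. The fingers move at their own pace and stop on an object; "newtons" is the grip in N (left out, the last holds). Time passes only in rows, so rows that do not move let the fingers close. It gives the time, the measured TCP pose, the force, the opening and the grip force at its end, in the units of the state.
- env.state(): the state, without advancing time (a new reading comes with each control period).
- optics.get_image(name): name is "side" or "top"; returns a dict with "pixels" (384x512x3 uint8, red, green, blue), "mtx" (3x3 intrinsics, pixels), "k1" (the pictures are not rectified: a ray, as slopes to the right and down, at radius r is drawn at 1 + k1 r^2 times it, then the intrinsics apply), "extrinsics" (4x4, takes a point from camera to world coordinates). Camera axes: x right, y up, looking along -z (the intrinsics and any distortion apply to the point x, -y, -z); pixel columns grow to the right and rows downward; lengths in m; the calibration is good to about 2 mm. A picture is of the moment at which its call begins. There is no depth.
- env.sign_off(): hands the job in; it is judged then, once.
The state is a dict: "t": time; "q": joint angles; "qd": joint speeds; "tau": joint torques, N m; "tool_pos": TCP position; "tool_rot": TCP orientation; "wrist_force": force on the tool from outside, world axes, zero at the start; "wrist_torque": the same for the moment, N m; "gripper_width": finger opening in m; "finger_force": force on a finger pad.
Only numpy, scipy, OpenCV 4.12 (cv2) and the standard library are available. Lean on these libraries where they do the work, as an engineer would, in place of code of your own. Each camera call takes 0.05 s, during which the arm holds its last target. There are 200 camera calls.

## Working session

There is one attempt and no reset: what is moved stays moved. The work goes in short steps, Python scripts to look and compute and a tool call to move; the robot and the scene stay as the last step left them, time stands still between calls to the robot, and variables do not carry over. Pictures are saved under pics/ and viewed, at most 10 in all, crops included, and the job is handed in when it is done.

Besides the shell and the picture viewer there is one more tool, called after ">>>" as name([rows], argument=value, ...), one row to a line, values as JSON. arm_command: Moves the arm, as the interface text tells. Its arguments: {"type":"object","properties":{"commands":{"type":"array"},"newtons":{"type":"number"}},"required":["commands"]}

```bash
mkdir -p pics; ls; cat > h.py <<'E'
import numpy as np, cv2
from rig import env, optics
def img(n):
    return optics.get_image(n)
def save(d,f,crop=None,s=1):
    p=cv2.cvtColor(d["pixels"],cv2.COLOR_RGB2BGR)
    if crop: x0,y0,x1,y1=crop; p=p[y0:y1,x0:x1]
    if s!=1: p=cv2.resize(p,None,fx=s,fy=s,interpolation=cv2.INTER_CUBIC)
    cv2.imwrite("pics/"+f,p)
def rays(d,uv):
    uv=np.array(uv,float).reshape(-1,1,2)
    k=np.array([d["k1"],0,0,0,0],float)
    s=cv2.undistortPoints(uv,np.array(d["mtx"],float),k).reshape(-1,2)
    E=np.array(d["extrinsics"]); c=np.c_[s[:,0],-s[:,1],-np.ones(len(s))]
    return E[:3,3],c@E[:3,:3].T
def plane(d,uv,z):
    o,r=rays(d,uv); return o+r*((z-o[2])/r[:,2])[:,None]
def proj(d,P):
    E=np.linalg.inv(np.array(d["extrinsics"])); P=np.atleast_2d(P)
    c=P@E[:3,:3].T+E[:3,3]; c=np.c_[c[:,0],-c[:,1],-c[:,2]]
    return cv2.projectPoints(c,np.zeros(3),np.zeros(3),np.array(d["mtx"],float),np.array([d["k1"],0,0,0,0],float))[0].reshape(-1,2)
E
python3 - <<'E'
from h import *
np.set_printoptions(precision=4,suppress=True)
for n in("top","side"):
    d=img(n); save(d,n+"0.png",s=1.5); print(n,d["mtx"],d["k1"],d["extrinsics"])
print(env.state(),env.pinch_z)
E
```

```text
pics
top [[421.785    0.     257.409 ]
 [  0.     421.785  196.2447]
 [  0.       0.       1.    ]] 0.006387108169674373 [[-0.0009  0.9875 -0.1579  0.3751]
 [-1.     -0.0009 -0.0004 -0.0055]
 [-0.0005  0.1579  0.9875  1.3907]
 [ 0.      0.      0.      1.    ]]
side [[393.8926   0.     260.178 ]
 [  0.     393.8926 185.5817]
 [  0.       0.       1.    ]] -0.07090774377365547 [[-0.9367  0.2163 -0.2752  0.2267]
 [-0.35   -0.5708  0.7428  1.0059]
 [ 0.0036  0.7921  0.6104  0.8996]
 [ 0.      0.      0.      1.    ]]
{'t': 0.1, 'q': array([ 1.3075,  0.5083, -0.2375,  1.501 ,  0.1257,  1.1489, -0.1548]), 'qd': array([-0.0007, -0.0022, -0.0013, -0.0024,  0.001 , -0.0008,  0.0005]), 'tau': array([ -0.0046, -62.184 ,  -2.1939, -25.0204,   0.0128,   0.0078,
         0.0001]), 'tool_pos': array([ 0.2251, -0.5826,  0.2305]), 'tool_rot': array([ 0.983 ,  0.1833, -0.0002, -0.0008]), 'wrist_force': array([-0.5473, -0.0303,  0.0602]), 'wrist_torque': array([-0.0561,  0.0097, -0.0453]), 'finger_force': 0.0, 'gripper_width': 0.08535093464641738} -0.0187
```

View pics/top0.png

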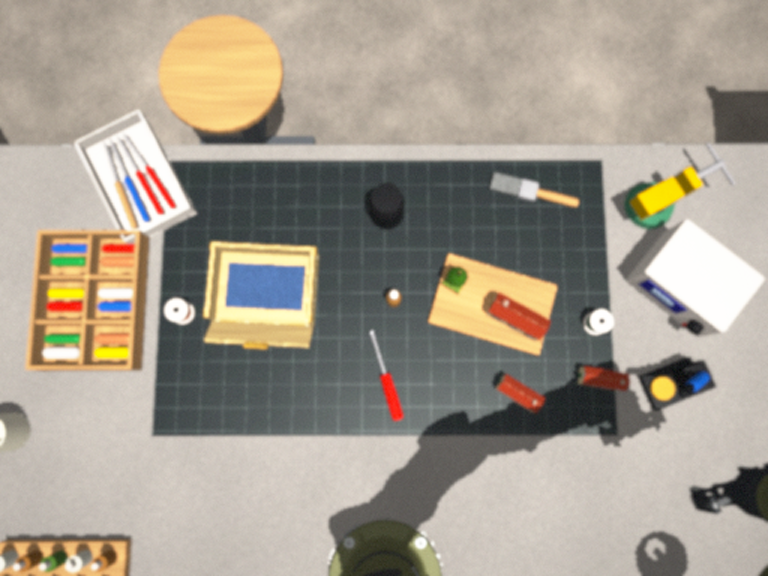

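View pics/side0.png

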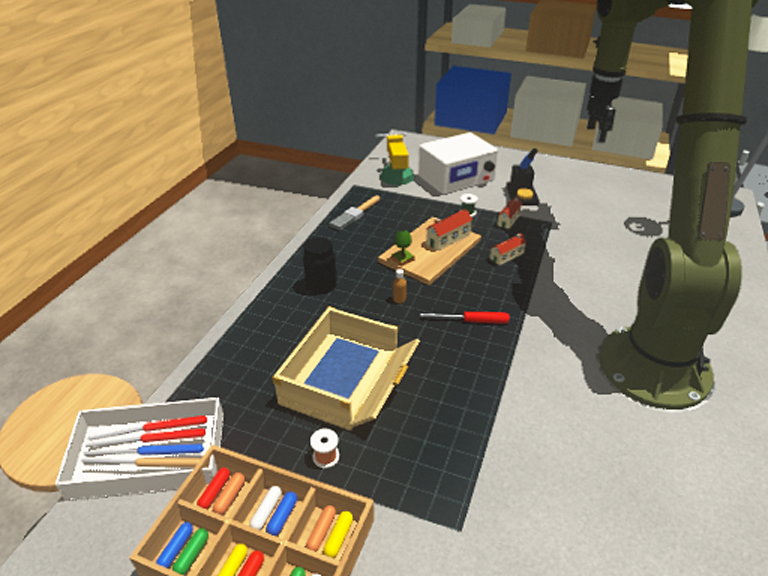

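The top view shows the board at (495,303), with the target house's roof at (518,316) and the tree at (455,278). The case is at (262,295) with the pad at (265,287) and the flap's tab at (256,346), in 1.5× pixels. Two smaller decoy houses stand off the board at (520,392) and (603,377). The side view confirms this, with the flap leaning open towards the robot.

```bash
cat > m.py <<'E'
from h import *
np.set_printoptions(precision=4,suppress=True)
def big(m,c=None):
    cs,_=cv2.findContours(m.astype(np.uint8),cv2.RETR_EXTERNAL,cv2.CHAIN_APPROX_NONE)
    return cs
def rect(d,cnt,z):
    P=plane(d,cnt.reshape(-1,2),z)[:,:2]
    (c,s,a)=cv2.minAreaRect((P*1000).astype(np.float32))
    b=cv2.boxPoints((c,s,a)); e=[b[1]-b[0],b[2]-b[1]]; e=max(e,key=np.linalg.norm)
    return np.array(c),np.array(s),np.degrees(np.arctan2(e[1],e[0]))
def hsv(d): return cv2.cvtColor(d["pixels"],cv2.COLOR_RGB2HSV)
E
python3 - <<'E'
from m import *
d=img("top"); H=hsv(d); h,s,v=[H[...,i].astype(int) for i in range(3)]
def show(n,m,z,box):
    x0,y0,x1,y1=box; k=np.zeros(m.shape,bool); k[y0:y1,x0:x1]=m[y0:y1,x0:x1]
    cs=sorted(big(k),key=cv2.contourArea)[-2:]
    for c in cs: print(n,len(c),cv2.contourArea(c),cv2.boundingRect(c),*rect(d,c,z))
show("pad",(h>100)&(h<125)&(s>90),0.023,(130,160,215,235))
red=((h<10)|(h>172))&(s>110)
show("roof",red,0.062,(300,180,380,240))
show("decoy",red,0.04,(320,240,430,290))
show("tree",(h>40)&(h<80)&(s>90),0.08,(285,165,325,205))
show("board",(h>8)&(h<26)&(s>60)&(v>120),0.018,(280,160,380,245))
show("case",(h>8)&(h<32)&(s>60)&(v>90),0.08,(130,155,220,240))
show("tab",(h>14)&(h<26)&(s>150),0.045,(150,222,190,240))
save(d,"crop1.png",(125,150,385,250),3)
E
```

```text
pad 145 1241.5 (152, 176, 50, 30) [613.5952 261.5683] [160.5624  90.3889] 87.1936
roof 91 557.5 (326, 196, 41, 30) [ 539.7944 -285.7388] [128.5683  49.9333] 61.17807
decoy 77 319.5 (389, 244, 30, 16) [ 412.1686 -467.8025] [95.1327 41.2456] 80.523186
decoy 71 361.5 (332, 250, 32, 26) [ 378.0208 -288.569 ] [99.8006 42.1264] 58.336784
tree 37 89.5 (298, 179, 12, 13) [ 620.5403 -150.676 ] [33.5178 38.6712] -44.98219
board 7 3.5 (336, 201, 3, 3) [ 575.1899 -266.6442] [6.5714 6.8406] -1.7368968
board 351 2960.5 (285, 168, 87, 69) [ 575.0332 -238.0736] [256.2475 167.9223] 73.229454
case 279 4972.5 (135, 160, 78, 74) [583.7244 260.1788] [235.8904 228.2866] 87.092705
tab 32 36.0 (163, 228, 15, 5) [481.9505 273.8702] [45.24   11.2281] 84.75746
```

View pics/crop1.png

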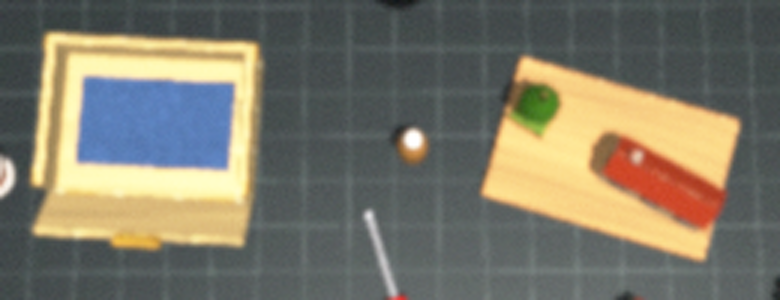

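The crop shows the house at about (658,180), rotated around 12° relative to the board, with the tree clear of its +y end. The flap lies open to the near side with its tab at (135,241). Next I check the wall feet and the tab in the side view.

```bash
python3 - <<'E'
from m import *
def cent(d,m,box):
    x0,y0,x1,y1=box; k=np.zeros(m.shape,bool); k[y0:y1,x0:x1]=m[y0:y1,x0:x1]
    c=max(big(k),key=cv2.contourArea); M=cv2.moments(c); print(cv2.boundingRect(c),cv2.contourArea(c)); return [M['m10']/M['m00'],M['m01']/M['m00']]
T=img("top");S=img("side")
def tri(a,b):
    o1,r1=rays(T,[a]);o2,r2=rays(S,[b]); r1=r1[0]/np.linalg.norm(r1);r2=r2[0]/np.linalg.norm(r2)
    A=np.c_[r1,-r2]; t=np.linalg.lstsq(A,o2-o1,rcond=None)[0]; p,q=o1+t[0]*r1,o2+t[1]*r2
    return (p+q)/2,np.linalg.norm(p-q)
f=lambda d:(lambda H:(H[...,0]>14)&(H[...,0]<26)&(H[...,1]>165))(hsv(d))
a=cent(T,f(T),(150,222,190,240)); b=cent(S,f(S),(255,230,285,265))
print("tab",a,b,tri(a,b))
# base corners of house estimate
c=np.array([.5398,-.2857]);t=np.radians(61.2);ey=np.array([np.cos(t),np.sin(t)]);ex=np.array([ey[1],-ey[0]])
w=lambda x,y,z:np.r_[c+x*ex+y*ey,z]
for z in(.018,.062):
  P=np.array([w(x,y,z) for x,y in((.023,.06),(-.023,.06),(-.023,-.06),(.023,-.06))]); print(z,proj(S,P),proj(T,P))
R=np.array([w(0,-.06,.088),w(0,.06,.088)]);print("ridge",proj(S,R))
p=cv2.resize(cv2.cvtColor(S["pixels"],cv2.COLOR_RGB2BGR)[125:295,175:335],None,fx=4,fy=4,interpolation=cv2.INTER_CUBIC)
P=np.array([w(x,y,.018) for x,y in((.023,.06),(-.023,.06),(-.023,-.06),(.023,-.06))])
for u,v in np.r_[proj(S,P),proj(S,R)]: cv2.circle(p,(int((u+.5-175)*4),int((v+.5-125)*4)),3,(255,0,255),-1)
cv2.imwrite("pics/s1.png",p[:600])
E
```

```text
(163, 229, 15, 3) 21.5
(262, 243, 10, 14) 36.0
tab [170.43410852713177, 229.99224806201548] [266.6111111111111, 249.375] (array([0.4797, 0.2677, 0.0681]), np.float64(5.9330260788036276e-05))
0.018 [[284.0848 162.0686]
 [292.1858 167.1166]
 [313.2505 156.182 ]
 [305.118  151.5119]] [[330.0543 197.8976]
 [323.6368 210.0545]
 [356.4102 227.6538]
 [362.7215 215.3329]]
0.062 [[284.5363 152.7538]
 [292.7886 157.7204]
 [314.1776 146.9868]
 [305.8942 142.3974]] [[332.3935 195.7727]
 [325.7786 208.314 ]
 [359.6387 226.4762]
 [366.1403 213.7601]]
ridge [[310.5149 139.1201]
 [288.9439 149.5331]]
```

View pics/s1.png

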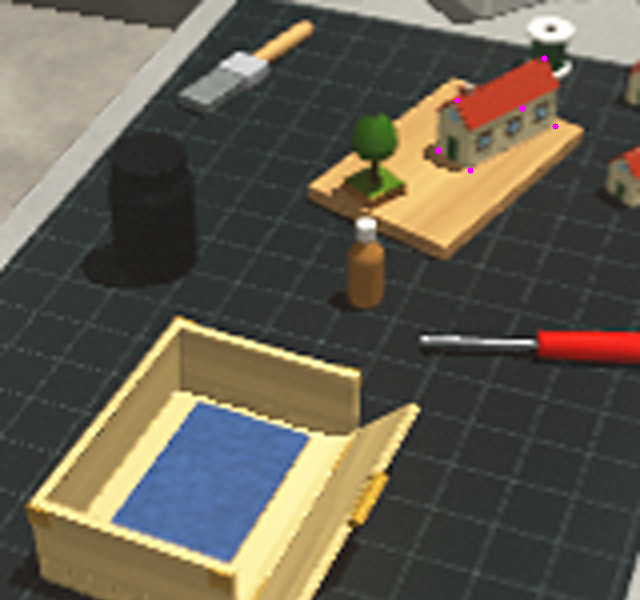

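The projected feet and ridge ends fall on the house to within about 1 px, so the pose is good: (0.540, −0.286), ridge yaw 61°. The tab triangulates to (0.480, 0.268, 0.068), so the flap is open about 0.83 rad and the hinge is near x = 0.532. I move above the house.

>>> arm_command([
  [[0.021,0.0198,0],[0,0,2.67],1],
  [[0.021,0.0198,0],[0,0,2.67],1],
  [[0.021,0.0198,0],[0,0,2.67],1],
  [[0.021,0.0198,0],[0,0,2.67],1],
  [[0.021,0.0198,0],[0,0,2.67],1],
], newtons=25)

```text
t: 0.67
tool_pos: [0.331, -0.4829, 0.2312]
tool_rot: [0.955, 0.297, -0.0, -0.0]
wrist_force: [-0.3, 0.4, -0.1]
gripper_width: 0.0852
finger_force: 0.0
```

>>> arm_command([
  [[0.021,0.0198,0],[0,0,2.67],1],
  [[0.021,0.0198,0],[0,0,2.67],1],
  [[0.021,0.0198,0],[0,0,2.67],1],
  [[0.021,0.0198,0],[0,0,2.67],1],
  [[0.021,0.0198,0],[0,0,2.67],1],
])

```text
t: 1.08
tool_pos: [0.4361, -0.3839, 0.2313]
tool_rot: [0.914, 0.406, -0.0, 0.0]
wrist_force: [0.7, -0.5, -0.3]
gripper_width: 0.0854
finger_force: 0.0
```

>>> arm_command([
  [[0.021,0.0198,0],[0,0,2.67],1],
  [[0.021,0.0198,0],[0,0,2.67],1],
  [[0.021,0.0198,0],[0,0,2.67],1],
  [[0.021,0.0198,0],[0,0,2.67],1],
  [[0.021,0.0198,0],[0,0,2.67],1],
])

```text
t: 1.5
tool_pos: [0.5411, -0.285, 0.2313]
tool_rot: [0.86, 0.51, -0.0, 0.0]
wrist_force: [-0.4, -1.3, 0.2]
gripper_width: 0.0853
finger_force: 0.0
```

>>> arm_command([
  [[0,0,0],[0,0,0],1],
  [[0,0,0],[0,0,0],1],
  [[0,0,0],[0,0,0],1],
])

```text
t: 1.75
tool_pos: [0.5398, -0.2865, 0.231]
tool_rot: [0.861, 0.509, -0.001, -0.0]
wrist_force: [-0.3, -0.5, 0.1]
gripper_width: 0.0854
finger_force: 0.0
```

>>> arm_command([
  [[0,0,-0.024],[0,0,0],1],
  [[0,0,-0.024],[0,0,0],1],
  [[0,0,-0.024],[0,0,0],1],
  [[0,0,-0.024],[0,0,0],1],
  [[0,0,-0.024],[0,0,0],1],
])

```text
t: 2.17
tool_pos: [0.5389, -0.2879, 0.1103]
tool_rot: [0.862, 0.507, -0.0, 0.0]
wrist_force: [0.2, -0.6, -0.6]
gripper_width: 0.0857
finger_force: 0.0
```

>>> arm_command([
  [[0,0,-0.012],[0,0,0],1],
  [[0,0,-0.01],[0,0,0],1],
  [[0,0,-0.008],[0,0,0],1],
  [[0,0,-0.008],[0,0,0],1],
  [[0,0,-0.006],[0,0,0],1],
])

```text
t: 2.58
tool_pos: [0.5406, -0.2864, 0.0673]
tool_rot: [0.861, 0.509, 0.0, 0.0]
wrist_force: [-0.3, 0.7, 1.0]
gripper_width: 0.0853
finger_force: 0.0
```

```bash
python3 - <<'E'
from m import *
s=env.state();print(s['tool_pos'],s['wrist_force'])
T=img("top");S=img("side")
a=cv2.resize(T["pixels"][170:250,290:400],None,fx=5,fy=5,interpolation=2)
b=cv2.resize(S["pixels"][85:185,245:355],None,fx=5,fy=5,interpolation=2)[:550]
b=cv2.resize(b,(440,400));a=cv2.resize(a,(360,262));o=np.zeros((400,800,3),np.uint8);o[:262,:360]=a;o[:,360:]=b
cv2.imwrite("pics/g1.png",o[...,::-1])
E
```

```text
[ 0.5406 -0.2864  0.0673] [-0.2674  0.6552  0.9574]
```

View pics/g1.png

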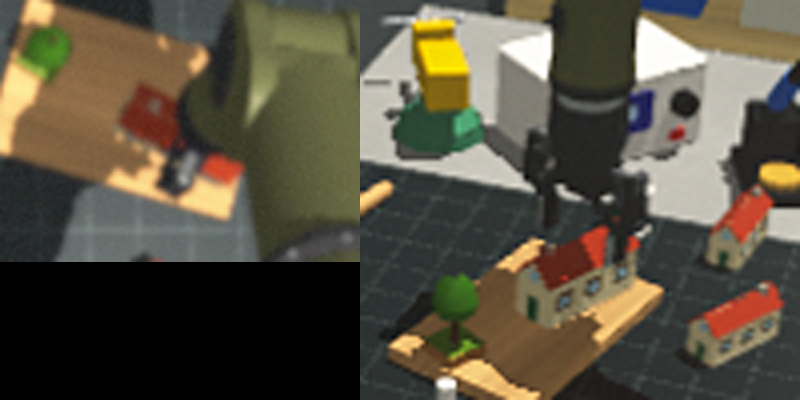

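The crops show the fingers straddling the roof near the middle of the house, at (185,165) in the top view against a roof span of 125–240. The tree is clear. I descend the last 42 mm and close.

>>> arm_command([
  [[0,0,-0.01],[0,0,0],1],
  [[0,0,-0.01],[0,0,0],1],
  [[0,0,-0.009],[0,0,0],1],
  [[0,0,-0.008],[0,0,0],1],
  [[0,0,-0.005],[0,0,0],1],
])

```text
t: 3.1
tool_pos: [0.5397, -0.2857, 0.0238]
tool_rot: [0.861, 0.509, -0.0, -0.001]
wrist_force: [-1.3, -0.4, 0.1]
gripper_width: 0.0856
finger_force: 0.0
```

>>> arm_command([
  [[0,0,0],[0,0,0],0.4],
  [[0,0,0],[0,0,0],0.35],
  [[0,0,0],[0,0,0],0.3],
  [[0,0,0],[0,0,0],0.25],
  [[0,0,0],[0,0,0],0.2],
], newtons=25)

```text
t: 3.52
tool_pos: [0.5404, -0.286, 0.0257]
tool_rot: [0.861, 0.509, 0.0, 0.0]
wrist_force: [-0.0, 1.4, 1.2]
gripper_width: 0.0512
finger_force: 0.3
```

>>> arm_command([
  [[0,0,0],[0,0,0],0.16],
  [[0,0,0],[0,0,0],0.12],
  [[0,0,0],[0,0,0],0.08],
  [[0,0,0],[0,0,0],0.04],
  [[0,0,0],[0,0,0],0],
])

```text
t: 3.93
tool_pos: [0.5403, -0.286, 0.0252]
tool_rot: [0.861, 0.509, -0.0, -0.0]
wrist_force: [-0.4, -0.2, -1.0]
gripper_width: 0.0459
finger_force: 25.1
```

>>> arm_command([
  [[0,0,0],[0,0,0],-0.3],
  [[0,0,0],[0,0,0],-0.3],
  [[0,0,0],[0,0,0],-0.3],
  [[0,0,0],[0,0,0],-0.3],
])

```text
t: 4.27
tool_pos: [0.5403, -0.286, 0.0252]
tool_rot: [0.861, 0.509, -0.0, -0.0]
wrist_force: [-0.9, -0.6, -0.8]
gripper_width: 0.0457
finger_force: 25.1
```

>>> arm_command([
  [[0,0,0.01],[0,0,0],-0.3],
  [[0,0,0.02],[0,0,0],-0.3],
  [[0,0,0.035],[0,0,0],-0.3],
  [[0,0,0.04],[0,0,0],-0.3],
  [[0,0,0.035],[0,0,0],-0.3],
])

```text
t: 4.68
tool_pos: [0.5402, -0.2857, 0.168]
tool_rot: [0.861, 0.509, 0.0, 0.0]
wrist_force: [0.7, 0.2, -1.3]
gripper_width: 0.0462
finger_force: 25.1
```

>>> arm_command([
  [[0.001,0.008,0.01],[0,0,0],-0.3],
  [[0.002,0.016,0.01],[0,0,1],-0.3],
  [[0.004,0.027,0],[0,0,1.5],-0.3],
  [[0.004,0.027,0],[0,0,1.5],-0.3],
  [[0.004,0.027,0],[0,0,1.5],-0.3],
])

```text
t: 5.1
tool_pos: [0.5545, -0.1784, 0.1848]
tool_rot: [0.835, 0.551, -0.0, -0.001]
wrist_force: [0.7, 1.1, -2.2]
gripper_width: 0.046
finger_force: 25.1
```

>>> arm_command([
  [[0.004,0.028,0],[0,0,1.5],-0.3],
  [[0.004,0.028,0],[0,0,1.5],-0.3],
  [[0.004,0.028,0],[0,0,1.5],-0.3],
  [[0.004,0.028,0],[0,0,1.5],-0.3],
  [[0.004,0.028,0],[0,0,1.5],-0.3],
])

```text
t: 5.52
tool_pos: [0.5741, -0.0381, 0.1845]
tool_rot: [0.797, 0.605, -0.001, -0.001]
wrist_force: [-0.0, 0.1, -2.2]
gripper_width: 0.0458
finger_force: 25.1
```

>>> arm_command([
  [[0.004,0.028,0],[0,0,1.5],-0.3],
  [[0.004,0.028,0],[0,0,1.5],-0.3],
  [[0.004,0.028,0],[0,0,1.5],-0.3],
  [[0.004,0.028,0],[0,0,1.5],-0.3],
  [[0.004,0.028,0],[0,0,1.5],-0.3],
])

```text
t: 5.93
tool_pos: [0.5938, 0.1016, 0.1844]
tool_rot: [0.755, 0.655, -0.001, -0.001]
wrist_force: [0.9, 0.6, -1.0]
gripper_width: 0.0457
finger_force: 25.1
```

>>> arm_command([
  [[0.004,0.026,0],[0,0,1.5],-0.3],
  [[0.004,0.025,0],[0,0,1.5],-0.3],
  [[0.004,0.022,0],[0,0,1.5],-0.3],
  [[0.003,0.016,0],[0,0,1],-0.3],
  [[0,0,0],[0,0,0],-0.3],
])

```text
t: 6.35
tool_pos: [0.6081, 0.1944, 0.1844]
tool_rot: [0.721, 0.693, 0.0, -0.002]
wrist_force: [-0.5, 0.9, -1.3]
gripper_width: 0.0463
finger_force: 25.1
```

>>> arm_command([
  [[0,0,0],[0,0,0],-0.3],
  [[0,0,0],[0,0,0],-0.3],
])

```text
t: 6.52
tool_pos: [0.6093, 0.1878, 0.1845]
tool_rot: [0.724, 0.69, -0.001, -0.0]
wrist_force: [-0.1, -0.1, -1.7]
gripper_width: 0.046
finger_force: 25.1
```

```bash
python3 - <<'E'
from m import *
s=env.state();print(s['t'],s['tool_pos'],s['tool_rot'],s['wrist_force'],s['gripper_width'],s['finger_force'])
T=img("top");S=img("side")
a=cv2.resize(T["pixels"][150:250,125:245],None,fx=3,fy=3,interpolation=2)
b=cv2.resize(S["pixels"][130:290,170:290],(400,533),interpolation=2)
o=np.zeros((540,800,3),np.uint8);o[:300,:360]=a;o[:533,400:]=b
cv2.imwrite("pics/g2.png",o[...,::-1])
E
```

```text
6.5167 [0.6093 0.1878 0.1845] [ 0.7241  0.6897 -0.0011 -0.0002] [-0.0772 -0.1408 -1.6647] 0.04601456728576748 25.101806127349846
```

View pics/g2.png

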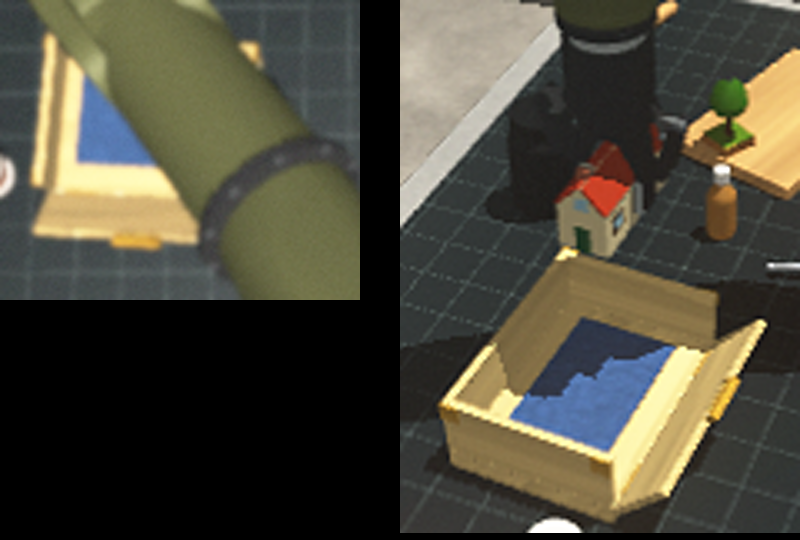

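The crops show the house held upright, just on the −y side of the case, with the flap and dropper undisturbed. I still need 74 mm in y. Yaw is already 87.2°.

>>> arm_command([
  [[0.001,0.016,0],[0,0,0],-0.3],
  [[0.001,0.022,0],[0,0,0],-0.3],
  [[0.001,0.022,0],[0,0,0],-0.3],
  [[0.0013,0.0138,0],[0,0,0],-0.3],
  [[0,0,0],[0,0,0],-0.3],
])

```text
t: 7.03
tool_pos: [0.6137, 0.2654, 0.1854]
tool_rot: [0.723, 0.691, 0.001, -0.001]
wrist_force: [-0.8, 0.8, -1.7]
gripper_width: 0.0459
finger_force: 25.1
```

>>> arm_command([
  [[0,0,-0.01],[0,0,0],-0.3],
  [[0,0,-0.02],[0,0,0],-0.3],
  [[0,0,-0.025],[0,0,0],-0.3],
  [[0,0,-0.025],[0,0,0],-0.3],
  [[0,0,-0.022],[0,0,0],-0.3],
])

```text
t: 7.45
tool_pos: [0.6146, 0.2589, 0.081]
tool_rot: [0.725, 0.689, -0.001, 0.0]
wrist_force: [0.3, 0.1, -1.8]
gripper_width: 0.0456
finger_force: 25.1
```

>>> arm_command([
  [[0,0,-0.018],[0,0,0],-0.3],
  [[0,0,-0.013],[0,0,0],-0.3],
  [[0,0,-0.01],[0,0,0],-0.3],
  [[0,0,-0.005],[0,0,0],-0.3],
  [[0,0,0],[0,0,0],-0.3],
])

```text
t: 7.87
tool_pos: [0.6144, 0.261, 0.0363]
tool_rot: [0.725, 0.689, -0.001, -0.0]
wrist_force: [-0.1, 0.6, -1.2]
gripper_width: 0.0459
finger_force: 25.1
```

```bash
python3 - <<'E'
from m import *
s=env.state();print(s['t'],s['tool_pos'],s['tool_rot'],s['wrist_force'],s['gripper_width'],s['finger_force'])
T=img("top");S=img("side")
a=cv2.resize(T["pixels"][150:250,125:245],None,fx=3,fy=3,interpolation=2)
b=cv2.resize(S["pixels"][150:300,170:290],(400,500),interpolation=2)
o=np.zeros((540,800,3),np.uint8);o[:300,:360]=a;o[:500,400:]=b
cv2.imwrite("pics/g3.png",o[...,::-1])
E
```

```text
7.8667 [0.6144 0.261  0.0363] [ 0.7245  0.6893 -0.0007 -0.0001] [-0.0684  0.5608 -1.207 ] 0.04590764282936095 25.098941956821363
```

View pics/g3.png

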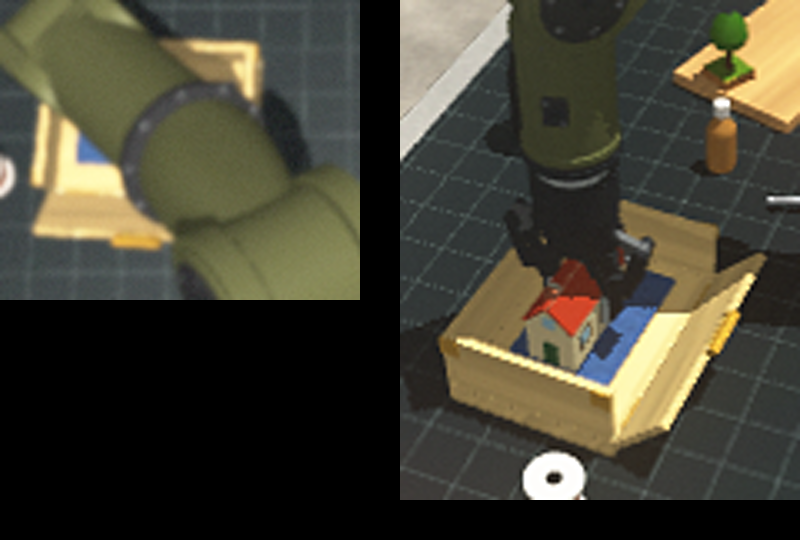

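The house hangs about 5 mm over the middle of the pad, square with it. I lower it slowly to contact.

>>> arm_command([
  [[0,0,-0.002],[0,0,0],-0.3],
  [[0,0,-0.001],[0,0,0],-0.3],
  [[0,0,-0.001],[0,0,0],-0.3],
  [[0,0,-0.0005],[0,0,0],-0.3],
  [[0,0,-0.0005],[0,0,0],-0.3],
])

```text
t: 8.38
tool_pos: [0.6146, 0.2619, 0.0324]
tool_rot: [0.724, 0.689, 0.0, 0.0]
wrist_force: [0.7, 0.9, -1.4]
gripper_width: 0.0459
finger_force: 25.1
```

>>> arm_command([
  [[0,0,-0.0005],[0,0,0],-0.3],
  [[0,0,-0.0005],[0,0,0],-0.3],
  [[0,0,0],[0,0,0],-0.3],
  [[0,0,0],[0,0,0],-0.3],
])

```text
t: 8.72
tool_pos: [0.6146, 0.2618, 0.0312]
tool_rot: [0.724, 0.689, -0.0, -0.0]
wrist_force: [0.4, -0.4, -1.4]
gripper_width: 0.0456
finger_force: 25.1
```

>>> arm_command([
  [[0,0,-0.0005],[0,0,0],-0.3],
  [[0,0,-0.0005],[0,0,0],-0.3],
  [[0,0,0],[0,0,0],-0.3],
])

```text
t: 8.97
tool_pos: [0.6145, 0.2618, 0.0302]
tool_rot: [0.724, 0.689, -0.0, -0.0]
wrist_force: [-0.1, 0.4, -1.5]
gripper_width: 0.0457
finger_force: 25.1
```

>>> arm_command([
  [[0,0,-0.0003],[0,0,0],-0.3],
  [[0,0,0],[0,0,0],-0.3],
])

```text
t: 9.13
tool_pos: [0.6146, 0.2618, 0.0299]
tool_rot: [0.724, 0.689, -0.0, -0.0]
wrist_force: [0.2, 0.7, -0.8]
gripper_width: 0.0458
finger_force: 25.1
```

>>> arm_command([
  [[0,0,-0.0005],[0,0,0],-0.3],
  [[0,0,0],[0,0,0],-0.3],
])

```text
t: 9.3
tool_pos: [0.6146, 0.2618, 0.0297]
tool_rot: [0.724, 0.689, 0.0, 0.0]
wrist_force: [-0.0, -0.4, 1.1]
gripper_width: 0.0455
finger_force: 25.0
```

>>> arm_command([
  [[0,0,0],[0,0,0],-0.3],
  [[0,0,0],[0,0,0],-0.3],
])

```text
t: 9.47
tool_pos: [0.6146, 0.2618, 0.0297]
tool_rot: [0.724, 0.689, 0.0, 0.0]
wrist_force: [-0.8, -0.4, 1.6]
gripper_width: 0.0461
finger_force: 25.0
```

The house has touched down: the vertical force turned from −1.4 to +1.5 N. I open and rise.

>>> arm_command([
  [[0,0,0],[0,0,0],0.12],
  [[0,0,0],[0,0,0],0.2],
  [[0,0,0],[0,0,0],0.4],
  [[0,0,0],[0,0,0],0.7],
  [[0,0,0],[0,0,0],0.9],
])

```text
t: 9.88
tool_pos: [0.6146, 0.2619, 0.0295]
tool_rot: [0.724, 0.69, 0.0, -0.0]
wrist_force: [0.2, 0.1, -0.5]
gripper_width: 0.0804
finger_force: 0.0
```

>>> arm_command([
  [[0,0,0],[0,0,0],0.9],
  [[0,0,0],[0,0,0],0.9],
  [[0,0,0.005],[0,0,0],0.9],
  [[0,0,0.015],[0,0,0],0.9],
  [[0,0,0.03],[0,0,0],0.9],
])

```text
t: 10.3
tool_pos: [0.6127, 0.2606, 0.077]
tool_rot: [0.724, 0.69, -0.003, -0.001]
wrist_force: [-0.3, 0.5, 0.5]
gripper_width: 0.0811
finger_force: 0.0
```

>>> arm_command([
  [[0,0,0.035],[0,0,0],0.9],
  [[0,0,0.035],[0,0,0],0.9],
  [[0,0,0.035],[0,0,0],0.9],
  [[0,0,0.015],[0,0,0],0.9],
  [[0,0,0],[0,0,0],0.9],
])

```text
t: 10.72
tool_pos: [0.6162, 0.2633, 0.205]
tool_rot: [0.724, 0.689, 0.004, 0.001]
wrist_force: [0.2, -0.3, -0.1]
gripper_width: 0.0812
finger_force: 0.0
```

>>> arm_command([
  [[-0.025,0.001,0],[0,0,0],0.5],
  [[-0.035,0.001,0],[0,0,0],0],
  [[-0.035,0.001,0],[0,0,0],-0.5],
  [[-0.035,0.001,0],[0,0,0],-1],
  [[-0.035,0.001,0],[0,0,0],-1],
])

```text
t: 11.13
tool_pos: [0.4475, 0.2663, 0.1988]
tool_rot: [0.724, 0.689, -0.001, -0.0]
wrist_force: [0.6, 0.9, -0.1]
gripper_width: 0.0207
finger_force: 0.0
```

>>> arm_command([
  [[-0.02,0,0],[0,0,0],-1],
  [[0,0,-0.02],[0,0,0],-1],
  [[0,0,-0.02],[0,0,0],-1],
  [[0,0,-0.01],[0,0,0],-1],
  [[0,0,0],[0,0,0],-1],
])

```text
t: 11.55
tool_pos: [0.4284, 0.2656, 0.1473]
tool_rot: [0.724, 0.69, -0.002, -0.0]
wrist_force: [-0.2, 0.0, -0.4]
gripper_width: 0.0001
finger_force: 0.0
```

```bash
python3 - <<'E'
from m import *
s=env.state();print(s['t'],s['tool_pos'],s['wrist_force'],s['gripper_width'])
T=img("top");S=img("side")
a=cv2.resize(T["pixels"][150:250,125:245],None,fx=3,fy=3,interpolation=2)
b=cv2.resize(S["pixels"][160:310,170:310],(440,471),interpolation=2)
o=np.zeros((480,800,3),np.uint8);o[:300,:360]=a;o[:471,360:]=b
cv2.imwrite("pics/g4.png",o[...,::-1])
print("tabtop proj side",proj(S,[s['tool_pos'],[.475,.268,.072]]))
E
```

```text
11.55 [0.4284 0.2656 0.1473] [-0.2063  0.0406 -0.3953] 5.947579084228072e-05
tabtop proj side [[285.1125 233.5281]
 [268.1352 248.9101]]
```

View pics/g4.png

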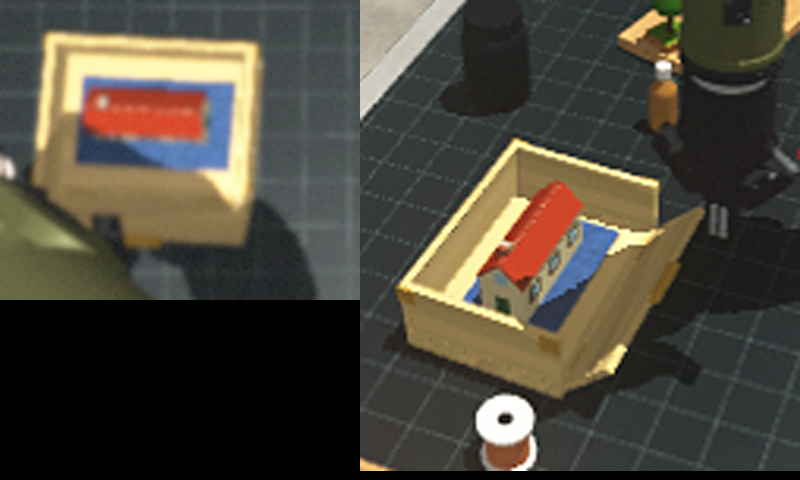

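The house stands upright on the pad. Allowing for parallax, its roof is centred on the pad at about (158,125) in the crop. The shut fingers are outside the tab. I lower them in front of it and then approach.

>>> arm_command([
  [[0,0,-0.02],[0,0,0],-1],
  [[0,0,-0.025],[0,0,0],-1],
  [[0,0,-0.025],[0,0,0],-1],
  [[0,0,-0.02],[0,0,0],-1],
  [[0,0,-0.01],[0,0,0],-1],
])

```text
t: 12.07
tool_pos: [0.4295, 0.2666, 0.0481]
tool_rot: [0.724, 0.689, -0.001, -0.0]
wrist_force: [-0.7, -0.2, 0.6]
gripper_width: 0.0002
finger_force: 0.0
```

>>> arm_command([
  [[0.005,0,0],[0,0,0],-1],
  [[0.005,0,0],[0,0,0],-1],
  [[0.003,0,0],[0,0,0],-1],
  [[0.003,0,0],[0,0,0],-1],
  [[0,0,0],[0,0,0],-1],
])

```text
t: 12.48
tool_pos: [0.4471, 0.267, 0.0505]
tool_rot: [0.725, 0.689, 0.001, 0.0]
wrist_force: [0.2, 0.1, 0.7]
gripper_width: 0.0
finger_force: 0.0
```

>>> arm_command([
  [[0.002,0,0],[0,0,0],-1],
  [[0.002,0,0],[0,0,0],-1],
  [[0.002,0,0],[0,0,0],-1],
  [[0.002,0,0],[0,0,0],-1],
  [[0.002,0,0],[0,0,0],-1],
])

```text
t: 12.9
tool_pos: [0.4558, 0.2668, 0.0495]
tool_rot: [0.724, 0.69, -0.0, -0.0]
wrist_force: [0.3, 0.0, 0.6]
gripper_width: 0.0002
finger_force: 0.0
```

>>> arm_command([
  [[0.003,0,0.002],[0,0,0],-1],
  [[0.003,0,0.002],[0,0,0],-1],
  [[0.003,0,0.002],[0,0,0],-1],
  [[0.003,0,0.002],[0,0,0],-1],
  [[0.003,0,0.002],[0,0,0],-1],
])

```text
t: 13.32
tool_pos: [0.4681, 0.2664, 0.0597]
tool_rot: [0.724, 0.69, -0.002, -0.001]
wrist_force: [-8.2, -0.9, 7.4]
gripper_width: 0.0001
finger_force: 4.1
```

```bash
python3 - <<'E'
from m import *
s=env.state();print(s['tool_pos'],s['wrist_force'])
S=img("side");H=hsv(S);m=(H[...,0]>14)&(H[...,0]<26)&(H[...,1]>165)
k=np.zeros(m.shape,bool);k[225:270,250:295]=m[225:270,250:295]
c=max(big(k),key=cv2.contourArea);print(cv2.boundingRect(c),cv2.contourArea(c))
ex=np.array([.9988,-.049,0])
for th in (1,.9,.83,.75,.7,.6):
    P=np.array([.532,.2655,.02])+[0,0,0]; q=P-ex*.071*np.sin(th)+np.array([0,0,.071*np.cos(th)]); print(th,proj(S,[q]))
print(k.sum(), np.argwhere(k).mean(0)[::-1])
E
```

```text
[0.4681 0.2664 0.0597] [-8.1907 -0.9107  7.4114]
(259, 244, 6, 10) 18.5
1 [[268.8847 252.536 ]]
0.9 [[267.5873 250.73  ]]
0.83 [[266.567  249.4895]]
0.75 [[265.2955 248.1056]]
0.7 [[264.4475 247.2634]]
0.6 [[262.6389 245.6421]]
29 [262.1034 249.1379]
```

The tab's left edge has moved about 3 px, so the flap is closing. The friction on the finger is upward, so I follow a steeper arc.

>>> arm_command([
  [[0.003,0,0.004],[0,0,0],-1],
  [[0.004,0,0.004],[0,0,0],-1],
  [[0.004,0,0.004],[0,0,0],-1],
  [[0.004,0,0.003],[0,0,0],-1],
])

```text
t: 13.7
tool_pos: [0.4865, 0.2669, 0.075]
tool_rot: [0.724, 0.689, 0.0, 0.0]
wrist_force: [-0.9, 0.1, -0.4]
gripper_width: 0.0
finger_force: 0.5
```

>>> arm_command([
  [[0.004,0,0.002],[0,0,0],-1],
  [[0.004,0,0.002],[0,0,0],-1],
  [[0.004,0,0.002],[0,0,0],-1],
])

```text
t: 13.95
tool_pos: [0.4981, 0.2667, 0.0806]
tool_rot: [0.724, 0.689, 0.0, -0.0]
wrist_force: [-0.8, -0.2, -0.5]
gripper_width: 0.0003
finger_force: 0.5
```

>>> arm_command([
  [[0.003,0,0.0005],[0,0,0],-1],
  [[0.003,0,0],[0,0,0],-1],
  [[0,0,0],[0,0,0],-1],
])

```text
t: 14.2
tool_pos: [0.5044, 0.267, 0.081]
tool_rot: [0.724, 0.689, 0.0, 0.0]
wrist_force: [-0.2, 0.0, -0.4]
gripper_width: -0.0002
finger_force: 0.0
```

```bash
python3 - <<'E'
from m import *
s=env.state();print(s['tool_pos'],s['wrist_force'],s['finger_force'])
S=img("side");save(S,"f1.png",(190,180,310,290),6)
E
```

```text
[0.5044 0.267  0.081 ] [-0.1904  0.0496 -0.3634] 0.0
```

```bash
python3 -c "
import cv2;p=cv2.imread('pics/f1.png');cv2.imwrite('pics/f1.png',p[:600])"
```

```text
(no output)
```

View pics/f1.png

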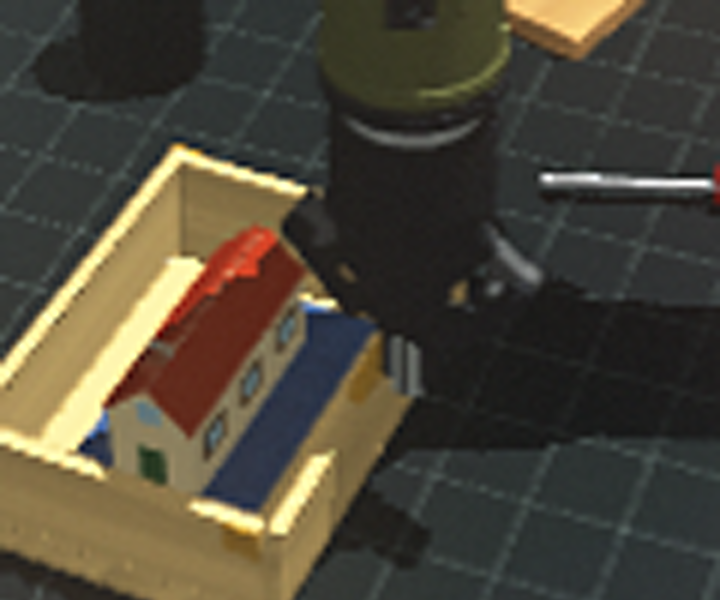

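The flap is almost upright, with its tab at (365,375) and the fingers still outside it. I keep pushing gently until the force shows the stop.

>>> arm_command([
  [[0.002,0,0],[0,0,0],-1],
  [[0.002,0,0],[0,0,0],-1],
  [[0.001,0,0],[0,0,0],-1],
  [[0,0,0],[0,0,0],-1],
])

```text
t: 14.58
tool_pos: [0.5088, 0.2669, 0.081]
tool_rot: [0.724, 0.689, 0.0, -0.0]
wrist_force: [0.6, 0.3, 0.2]
gripper_width: -0.0
finger_force: 0.1
```

>>> arm_command([
  [[0.001,0,0],[0,0,0],-1],
  [[0.001,0,0],[0,0,0],-1],
  [[0.001,0,0],[0,0,0],-1],
  [[0,0,0],[0,0,0],-1],
])

```text
t: 14.92
tool_pos: [0.5107, 0.2668, 0.0809]
tool_rot: [0.724, 0.69, -0.001, -0.0]
wrist_force: [-4.5, -0.5, 2.5]
gripper_width: 0.0001
finger_force: 2.2
```

>>> arm_command([
  [[0.001,0,0.0005],[0,0,0],-1],
  [[0.001,0,0.0005],[0,0,0],-1],
  [[0,0,0],[0,0,0],-1],
])

```text
t: 15.17
tool_pos: [0.5108, 0.2668, 0.0811]
tool_rot: [0.724, 0.69, -0.002, -0.001]
wrist_force: [-8.6, 0.8, -0.0]
gripper_width: -0.0001
finger_force: 4.2
```

>>> arm_command([
  [[0.001,0,0],[0,0,0],-1],
  [[0.001,0,0],[0,0,0],-1],
  [[0,0,0],[0,0,0],-1],
])

```text
t: 15.42
tool_pos: [0.5109, 0.2668, 0.081]
tool_rot: [0.724, 0.69, -0.004, -0.002]
wrist_force: [-14.2, -1.3, 4.6]
gripper_width: 0.0003
finger_force: 6.9
```

The tool holds at x = 0.511 while the force climbs to 14 N, so the flap is on its stop. I back away and check.

>>> arm_command([
  [[-0.006,0,0],[0,0,0],-1],
  [[-0.015,0,0],[0,0,0],-1],
  [[-0.03,0,0],[0,0,0],-1],
  [[-0.03,-0.01,0.02],[0,0,0],-1],
  [[-0.01,-0.03,0.02],[0,0,0],-1],
])

```text
t: 15.83
tool_pos: [0.4204, 0.2307, 0.122]
tool_rot: [0.722, 0.692, 0.0, -0.002]
wrist_force: [0.2, -1.0, 1.1]
gripper_width: -0.0004
finger_force: 0.0
```

>>> arm_command([
  [[0,-0.035,0.02],[0,0,0],-1],
  [[0,-0.035,0.02],[0,0,0],-1],
  [[0,-0.035,0.02],[0,0,0],-1],
  [[0,-0.035,0.02],[0,0,0],-1],
  [[0,-0.035,0],[0,0,0],-1],
])

```text
t: 16.25
tool_pos: [0.4267, 0.0507, 0.2054]
tool_rot: [0.724, 0.689, 0.003, 0.002]
wrist_force: [-0.0, -0.5, 0.4]
gripper_width: -0.0001
finger_force: 0.0
```

>>> arm_command([
  [[0,-0.035,0],[0,0,0],-1],
  [[0,-0.035,0],[0,0,0],-1],
  [[0,-0.02,0],[0,0,0],-1],
  [[0,0,0],[0,0,0],-1],
  [[0,0,0],[0,0,0],-1],
])

```text
t: 16.67
tool_pos: [0.425, -0.0396, 0.2021]
tool_rot: [0.726, 0.688, 0.0, 0.001]
wrist_force: [-0.1, 1.1, 0.2]
gripper_width: -0.0001
finger_force: 0.0
```

```bash
python3 - <<'E'
from m import *
s=env.state();print(s['t'],s['tool_pos'],s['wrist_force'])
T=img("top");S=img("side")
a=cv2.resize(T["pixels"][150:240,125:215],(400,400),interpolation=2)
b=cv2.resize(S["pixels"][190:290,180:280],(400,400),interpolation=2)
cv2.imwrite("pics/f2.png",np.hstack([a,b])[...,::-1])
H=hsv(S);m=(H[...,0]>14)&(H[...,0]<26)&(H[...,1]>165);k=np.zeros(m.shape,bool);k[225:262,240:285]=m[225:262,240:285]
print(k.sum(),np.argwhere(k).mean(0)[::-1])
ex=np.array([.9988,-.049,0])
for th in (.3,.2,.1,0):print(th,proj(S,[np.array([.532,.2655,.02])-ex*.071*np.sin(th)+np.array([0,0,.071*np.cos(th)])]))
E
```

```text
16.6667 [ 0.425  -0.0396  0.2021] [-0.1232  1.1074  0.1903]
41 [250.878  238.6341]
0.3 [[256.5032 241.4446]]
0.2 [[254.2985 240.3202]]
0.1 [[252.0552 239.3553]]
0 [[249.7985 238.56  ]]
```

View pics/f2.png

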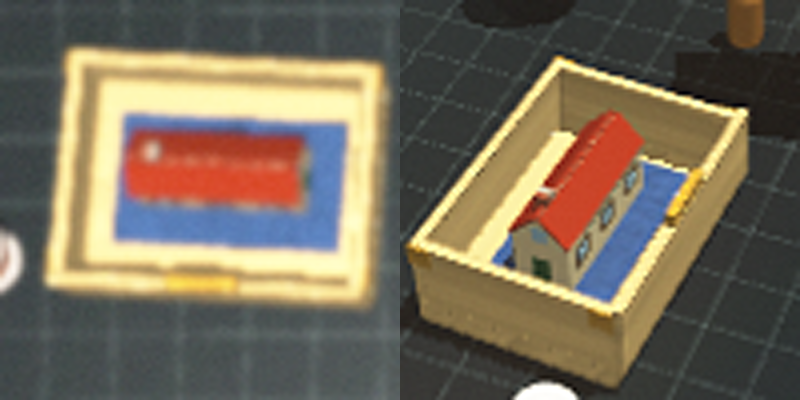

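The top and side views show the flap upright and flush with the case sides, at its stop. The house stands on the pad with about 25 mm of margin on all sides, and the robot is clear.

```bash
python3 -c "
from rig import env
print(env.sign_off())"
```

```text
the job is handed in; nothing more can be done
None
```

The house stands upright and released near the middle of the blue pad, ridge along the pad's long side. The flap is closed against its stop, and the job was handed in at about 17 s with a 25 N grip on the house.

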